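# Clamp the plaster mould with the press's ratchet wrench

## Task

Two small screw presses stand on the table; only one has a white plaster mould lying under its platen. Close that press by holding the wooden grip of its ratchet wrench and swinging it back and forth (clockwise from above tightens, the return stroke slips freely) until the platen is down on the mould with its spring clearly squeezed but not crushed solid, anywhere from 3 to 14 mm. Then let go; do not touch the empty press, nor push on the platen or the mould.

Things in the scene. Friction and masses are not known exactly. Their poses are not given: they have to be found in the camera images.
- press_grip (a point): Centre of the upright round wooden grip (27 mm diameter, standing from z = 151 to 224 mm) on the end of the loaded press's ratchet wrench; 185 mm above the table, 130 mm from the press axis. The grip spins freely on its pin, so the hand need not turn while swinging. Only the grips rise above 170 mm.
- press_axis (a point): Point on the upright screw axis of the loaded press, level with press_grip (185 mm up); the wrench swings about it. The press is a dark iron C-frame on a 165 x 110 mm base fixed to the table. Its x axis points from the screw back to the column; at mid swing the grip lies 130 mm out on the -x side, roughly towards the robot.
- press_wrench (a joint): Its wrench angle, 0 to 1.25 rad between stop pins, 0.625 at mid swing. Growing = clockwise from above (grip to the robot's left) = drives the screw, about 6 N at the grip; going back it slips over the ratchet (teeth 0.26 rad apart) with light drag. Strokes 0.05 to 1.2 are full ones: no need to press on the pins. A full stroke turns the screw about 1.05 rad.
- press_platen (a joint): Squeeze (m) of the coil spring above the loaded press's wooden platen disc (64 mm diameter): 0 while it hangs free, 0.018 when solid. The screw lowers the platen 6 mm per rad (about 6 mm a full stroke); it starts 6 to 11 mm above the mould, and further strokes then squeeze the spring by as much. The screw stays where it is left.
- mould: round white plaster mould, 62 mm diameter, 18 mm high, lying loose on the bed of the loaded press under its platen; origin at the centre of its underside, z up.
- spare: The other, empty press: same build, with its own wrench and grip, but no mould on its bed; fixed to the table 0.27 m or more to the left or right of the loaded one. Origin on its screw axis at table height; x axis from the screw back to its column. To be left alone.

How it is judged:
At the end, for the whole second after the job is handed in: the loaded press's platen bears on the mould with its spring squeezed by 2 to 15 mm; the mould lies still under it, within 15 mm of the screw axis (value of joint press_platen between 0.002 and 0.015 m and contact force between press_platen and mould above 2 N and horizontal distance between mould and press_axis below 0.015 m and linear speed of mould below 0.02 m/s); the robot touches nothing.
It fails at once if the robot pushes on the empty press or its wrench (more than 3 N) (contact force between any of the arm, the fingers and spare above 3 N).
It fails at once if the robot pushes on the platen or the mould (more than 2 N) (contact force between any of the arm, the fingers and mould above 2 N or contact force between any of the arm, the fingers and press_platen above 2 N).
It also fails if it takes over 48 s, if anything falls off the work surface, if the arm or the gripper's body presses on something with over 40 N, if the wrist force passes 120 N, or if a joint passes its speed limit or range.

## Robot

A 6-joint arm with a two-finger parallel gripper is mounted at the origin on a cart in front of the work surface, level with it; the furniture and walls round the work are solid. World frame = base frame: x ahead of the robot, y to its left, z up, the work surface at z = 0. Lengths are in m, angles in rad, forces in N, time in s.
With the tool pointing down it reaches from about 0.35 to 0.975 m from the base axis. Payload 4.9 kg.
Tool frame: the origin (TCP) lies midway between the tips of the shut fingers; the grasp point (between the pads) lies 19 mm behind it; z points along the fingers, y is the line along which they close (so a half turn about z gives the same grasp; the last joint's range is limited). The gripper opens to 85 mm and grips with 20 to 120 N. Pads are 22 mm wide; open, the fingers measure 114 mm over their backs; the gripper's body (76 mm by 85 mm) begins 54 mm behind the grasp point. The pads swing forward as they close: fully open they stand 13 mm farther back than shut.
Start: joints at [1.203, 0.053, 1.613, -0, 1.476, -0.119], TCP at [0.154, 0.606, 0.231] pointing down, gripper open.
Joint ranges: [-3.01, 3.01], [-1.01, 2.22], [0.06, 2.58], [-1.02, 4.17], [0.09, 2.62], [-3.14, 3.14]. Speed limits (rad/s): [2.57, 2.57, 3.14, 3.14, 3.14, 3.14].

## Interface

Orientations are given as a unit quaternion [w, x, y, z].
In Python, from plant import state, grab_frame, job_done, cut_out, place_of gives the robot as it stands.
- The arm moves only by the tool jog_arm, never from a script. Its argument "motion" is text: rows parted by semicolons, each of 7 numbers parted by spaces: the opening in per cent of the stroke, from 0 (shut) to 100 (fully open), then the shift along the tool's x, y, z as a fraction of full scale, then the turn, a rotation vector about the tool's x, y, z as a fraction of full scale. A call has exactly 5 rows; each row is the pose to reach, as a shift and turn from the pose commanded when the call began, along the tool's axes at that moment; what a row does not reach only later rows make up. Full scale, the value 1, is 50 cm for a shift and 1.5 rad for a turn. A row lasts 1/8 s, in which the tool goes at most 62.5 mm and 10.7 degrees, less where a joint would pass 70% of its speed; a pose out of reach is approached as far as the arm can. A call with a number of a shift or a turn outside -1 to 1 is refused whole. A call with a gripper value outside its range is refused whole. The fingers move at their own pace and stop on an object; the grip force is fixed at half the most. Time passes only in rows, so rows that repeat a pose let the fingers close, or fill a call up. It gives the time, the measured TCP pose, the force, the opening and the grip force at its end, in the units of the state.
- state(): the state, without advancing time (a new reading comes with each control period).
- grab_frame(name): name is "scene" or "top" or "wrist"; returns a dict with "color" (384x512x3 uint8, red, green, blue), "range_z" (384x512 float32, m along the optical axis (not along the pixel's ray), 0 where there is no reading), "intrinsics" (3x3 intrinsics, pixels), "world_from_camera" (4x4, takes a point from camera to world coordinates). Camera axes: x right, y up, looking along -z (the intrinsics and any distortion apply to the point x, -y, -z); pixel columns grow to the right and rows downward; lengths in m; the calibration is good to about 2 mm. A picture is of the moment at which its call begins.
- job_done(): hands the job in; it is judged then, once.
Trained networks look in the newest picture that a camera, given by its name, has taken for a name from the list of things; names that differ only in an ending like _2 or _b are one class to them, and where a whole thing is asked for, a point or a joint stands for the part that bears it (a point fixed in the world has none). Each returns a list of dicts, best first, with "p" (0 to 1); they miss things now and then, are a little off and sometimes report something else, mostly with a low value. They report only what shows in the picture. A call takes as long as a camera call.
- cut_out(camera, thing): "pixels" (384x512 bool, what is visible of it).
- place_of(camera, thing): "at" ([x, y, z] in m, in world coordinates, good to about 4 mm: a listed point, or the origin of a listed thing).
The state is a dict: "time": time; "joint_pos": joint angles; "joint_vel": joint speeds; "joint_efforts": joint torques, N m; "tool_pos": TCP position; "tool_rot": TCP orientation; "contact_force": force on the tool from outside, world axes, zero at the start; "ft_torque": the same for the moment, N m; "gripper_width": opening from 0.0 (shut) to 1.0 (fully open); "grasp_force": force on a finger pad.
Only numpy, scipy, OpenCV 4.12 (cv2) and the standard library are available. Lean on these libraries where they do the work, as an engineer would, in place of code of your own. Each camera call takes 0.05 s, during which the arm holds its last target. There are 200 camera calls.

## Working session

There is one attempt and no reset: what is moved stays moved. The work goes in short steps, Python scripts to look and compute and a tool call to move; the robot and the scene stay as the last step left them, time stands still between calls to the robot, and variables do not carry over. Pictures are saved under pics/ and viewed, at most 10 in all, crops included, and the job is handed in when it is done.

Besides the shell and the picture viewer there is one more tool, called after "Call:" by a JSON object that holds its "name" and its "arguments", one argument or row to a line. jog_arm: Moves the arm, as the interface text tells. Shift numbers are shares of 50 cm and turn numbers shares of 1.5 rad, none past 1 either way. Its arguments: {"type":"object","properties":{"motion":{"type":"string"}},"required":["motion"]}

```bash
mkdir -p pics
python3 - <<'E'
from plant import *
import cv2,numpy as np
ims=[]
for c in("scene","top"):
    f=grab_frame(c); ims.append(f["color"])
    for t in("press_grip","press_axis","mould","spare","press_wrench"):
        print(c,t,[(round(d["p"],2),np.round(d["at"],3).tolist()) for d in place_of(c,t)[:3]])
cv2.imwrite("pics/a.png",cv2.resize(np.hstack(ims)[:,:,::-1],(800,300)))
cv2.imwrite("pics/t.png",cv2.resize(ims[1][:,:,::-1],(800,600)))
s=state();print(s)
E
```

```text
scene press_grip [(0.8, [0.496, -0.115, 0.18])]
scene press_axis [(0.92, [0.62, -0.065, 0.182]), (0.26, [0.563, 0.281, 0.001])]
scene mould [(0.87, [0.613, -0.063, 0.018])]
scene spare [(0.65, [0.564, 0.281, -0.001])]Traceback (most recent call last):
  File "<stdin>", line 7, in <module>
ValueError: it knows: mould, press_axis, press_grip, spare
```

Run:
```python
from plant import *
import cv2,numpy as np
ims=[]
for c in("scene","top"):
    f=grab_frame(c); ims.append(f["color"])
    for t in("press_grip","press_axis","mould","spare"):
        print(c,t,[(round(d["p"],2),np.round(d["at"],3).tolist()) for d in place_of(c,t)[:3]])
    # depth points at grip heights
    K=f["intrinsics"];z=f["range_z"];v,u=np.nonzero(z>0);d=z[v,u]
    P=np.c_[(u-K[0,2])/K[0,0]*d,-(v-K[1,2])/K[1,1]*d,-d,np.ones_like(d)]@f["world_from_camera"].T
    m=(P[:,2]>.2)&(P[:,2]<.235)&(P[:,0]>.35)&(P[:,0]<.75)
    Q=P[m];uv=np.c_[u,v][m]
    n=0
    for lo,hi in((-.3,.08),(.08,.5)):
        k=(Q[:,1]>lo)&(Q[:,1]<hi)
        if k.any(): print(c,'high pts',k.sum(),np.median(Q[k],0)[:3].round(3),Q[k].min(0).round(3),Q[k].max(0).round(3),uv[k].mean(0))
cv2.imwrite("pics/a.png",cv2.resize(np.hstack(ims)[:,:,::-1],(800,300)))
s=state();print({k:np.round(x,3).tolist() for k,x in s.items()})
```

```text
scene press_grip [(0.8, [0.495, -0.11, 0.182])]
scene press_axis [(0.89, [0.622, -0.066, 0.18])]
scene mould [(0.57, [0.614, -0.067, 0.018])]
scene spare [(0.67, [0.564, 0.286, -0.003])]
scene high pts 302 [ 0.503 -0.121  0.216] [ 0.488 -0.127  0.2    1.   ] [ 0.514 -0.104  0.226  1.   ] [182.81125828 199.59933775]
scene high pts 122 [0.443 0.318 0.214] [0.428 0.31  0.2   1.   ] [0.455 0.336 0.226 1.   ] [221.22131148 126.13934426]
top press_grip [(0.71, [0.495, -0.112, 0.186])]
top press_axis []
top mould [(0.71, [0.611, -0.064, 0.012])]
top spare [(0.86, [0.564, 0.28, 0.0])]
top high pts 188 [ 0.492 -0.112  0.219] [ 0.485 -0.126  0.2    1.   ] [ 0.508 -0.099  0.226  1.   ] [367.80851064 220.39361702]
top high pts 159 [0.434 0.322 0.218] [0.425 0.314 0.2   1.   ] [0.453 0.34  0.225 1.   ] [157.36477987 180.51572327]
{'time': 0.75, 'joint_pos': [1.203, 0.053, 1.613, 0.0, 1.476, -0.119], 'joint_vel': [0.001, 0.0, -0.001, 0.0, 0.001, -0.004], 'joint_efforts': [-0.002, -39.36, -37.041, -0.0, 0.0, 0.0], 'tool_pos': [0.154, 0.606, 0.231], 'tool_rot': [0.0, 0.124, 0.992, 0.0], 'contact_force': [0.036, 0.198, -0.327], 'ft_torque': [-0.014, 0.037, -0.023], 'grasp_force': 0.0, 'gripper_width': 1.001}
```

View pics/a.png

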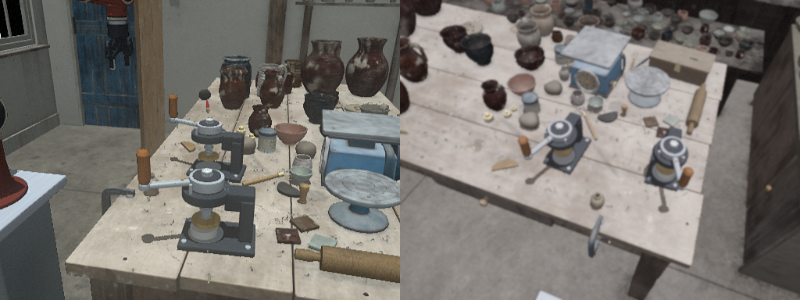

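The loaded press is the one at y≈-0.065: the white mould shows at about (205,233) in the scene half, and its grip is at (143,165). In the top half its grip is at (687,178). The grip to axis distance comes out at 130 mm, which matches. Next I need the yaw of the press to get the swing range.

```bash
cat > h.py <<'E'
from plant import *
import numpy as np,cv2
def cloud(c):
    f=grab_frame(c);K=f["intrinsics"];z=f["range_z"];v,u=np.nonzero(z>0);d=z[v,u]
    P=np.c_[(u-K[0,2])/K[0,0]*d,-(v-K[1,2])/K[1,1]*d,-d,np.ones_like(d)]@f["world_from_camera"].T
    return f,P[:,:3],np.c_[u,v]
E
python3 - <<'E'
from h import *
A=np.array([.619,-.065]);Q=[]
for c in("scene","top"):
    f,P,uv=cloud(c)
    r=np.hypot(*(P[:,:2]-A).T)
    q=P[(r<.17)&(P[:,2]>.008)&(P[:,2]<.05)]; Q.append(q)
    print(c,len(q),np.histogram(q[:,2],bins=np.arange(.008,.052,.004))[0])
    b=P[(r<.16)&(P[:,2]>.01)&(P[:,2]<.03)]
    print(cv2.minAreaRect(b[:,:2].astype(np.float32)))
    # column: mid height points
    k=P[(r<.17)&(r>.045)&(P[:,2]>.05)&(P[:,2]<.11)]
    print('col',len(k),k[:,:2].mean(0),cv2.minAreaRect(k[:,:2].astype(np.float32)))
    if c=="scene": cv2.imwrite("pics/b.png",cv2.resize(f["color"][150:340,130:350,::-1],(694,600)))
Q=np.vstack(Q);print(cv2.minAreaRect(Q[(Q[:,2]>.01)&(Q[:,2]<.03)][:,:2].astype(np.float32)))
E
```

```text
scene 3408 [ 287 1577  684  141  110  124  243   76   37   75]
((0.6401889324188232, -0.10156695544719696), (0.1921558678150177, 0.19307346642017365), 6.739611625671387)
col 776 [ 0.70092216 -0.07739458] ((0.6554268002510071, -0.08435758948326111), (0.13565349578857422, 0.03529860079288483), 17.359010696411133)
top 942 [104 495 148  33  20  28  84   7   1  13]
((0.648722767829895, -0.05984412133693695), (0.14576728641986847, 0.18859423696994781), 79.05057525634766)
col 13 [ 0.65016744 -0.04661604] ((0.6396129131317139, -0.05217934772372246), (0.050541263073682785, 0.14146001636981964), 86.11141967773438)
((0.6748896241188049, -0.06717674434185028), (0.2373499721288681, 0.21461541950702667), 26.49388885498047)
```

View pics/b.png

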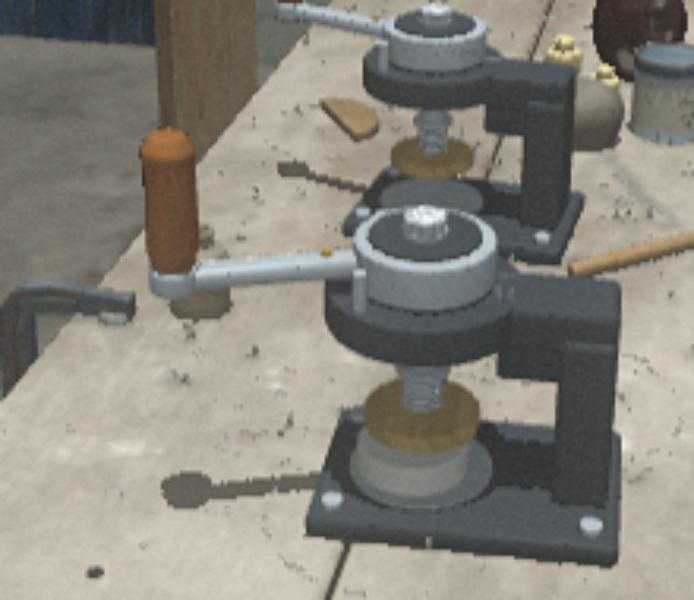

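Call:
{"name": "jog_arm", "arguments": {
  "motion": "100 0 0 -0.1 0 0 0; 100 -0.05 -0.1 -0.24 0 0 -0.08; 100 -0.1 -0.2 -0.24 0 0 -0.165; 100 -0.12 -0.32 -0.24 0 0 -0.165; 100 -0.14 -0.44 -0.24 0 0 -0.165"
}}

```text
time: 1.48
tool_pos: [0.1683, 0.3826, 0.3521]
tool_rot: [0.001, 0.001, 1.0, 0.001]
contact_force: [0.0, -1.2, 0.4]
gripper_width: 1.0
grasp_force: 0.0
```

The near press has the mould under its platen. Its base bolts, at crop (332,497) and (592,525), lie along its x axis, so I'll use them for the yaw.

Run:
```python
from h import *
f,P,uv=cloud("scene")
K=f["intrinsics"];T=f["world_from_camera"]
def pt(cu,cv_,z):
    u=130+cu/3.155;v=150+cv_/3.155
    d=T[:3,:3]@[(u-K[0,2])/K[0,0],-(v-K[1,2])/K[1,1],-1];o=T[:3,3]
    return (o+d*(z-o[2])/d[2])[:2]
for a,b,z in(((332,497),(592,525),.018),((310,518),(614,548),.015)):
    p,q=pt(*a,z),pt(*b,z);print(p,q,np.hypot(*(q-p)),np.degrees(np.arctan2(*(q-p)[::-1])))
p,q=pt(425,215,.17),pt(168,285,.15);print('axis',p,'grip',q,np.degrees(np.arctan2(*(q-p)[::-1])))
```

```text
[ 0.5805554  -0.10497481] [ 0.71822411 -0.09939719] 0.1377816577470671 2.3200579627275926
[ 0.57265549 -0.12116235] [ 0.73069474 -0.11197763] 0.15830591007111766 3.326100164017194
axis [ 0.62085264 -0.06526348] grip [ 0.50439973 -0.13089547] -150.59471451028583
```

Call:
{"name": "jog_arm", "arguments": {
  "motion": "100 -0.1 -0.125 0 0 0 0; 100 -0.2 -0.25 0 0 0 0; 100 -0.3 -0.37 0 0 0 0; 100 -0.4 -0.48 0 0 0 0; 100 -0.45 -0.59 0 0 0 0"
}}

```text
time: 2.15
tool_pos: [0.3618, 0.1369, 0.3514]
tool_rot: [0.001, 0.001, 1.0, 0.0]
contact_force: [0.5, 1.0, -0.5]
gripper_width: 1.001
grasp_force: 0.0
```

Call:
{"name": "jog_arm", "arguments": {
  "motion": "100 -0.1 -0.12 0 0 0 0; 100 -0.2 -0.25 0 0 0 0; 100 -0.24 -0.37 0 0 0 0; 100 -0.24 -0.46 0 0 0 0; 100 -0.24 -0.46 0 0 0 0"
}}

```text
time: 2.78
tool_pos: [0.4807, -0.0945, 0.3507]
tool_rot: [-0.001, 0.003, 1.0, 0.0]
contact_force: [0.6, 0.2, 0.7]
gripper_width: 0.999
grasp_force: 0.0
```

Run:
```python
from h import *
print(state()["tool_pos"])
f,P,uv=cloud("wrist")
m=(P[:,2]>.2)&(P[:,2]<.235)&(np.hypot(P[:,0]-.497,P[:,1]+.113)<.05)
print(m.sum(),P[m].mean(0) if m.any() else 0,P[m].min(0),P[m].max(0))
for t in("press_grip","press_axis"):print(place_of("wrist",t))
cv2.imwrite("pics/c.png",f["color"][:,:,::-1])
```

```text
[ 0.48067146 -0.09449891  0.3506959 ]
515 [ 0.49703317 -0.11216983  0.21874407] [ 0.48663177 -0.12610185  0.20030168] [ 0.51250107 -0.09957857  0.22479593]
[{'at': [0.4977, -0.1106, 0.1875], 'p': 0.96}]
[]
```

View pics/c.png

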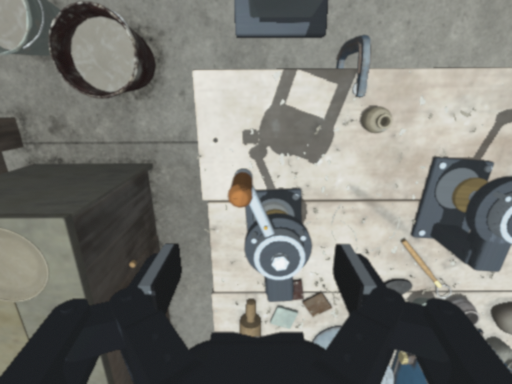

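The wrist view shows the loaded press's grip at (240,190), and its cloud puts the centre at (0.499,-0.112), which agrees with the other cameras. I'll align above it first, then go down.

Call:
{"name": "jog_arm", "arguments": {
  "motion": "100 -0.036 -0.036 0 0 0 0; 100 -0.036 -0.036 0.05 0 0 0; 100 -0.036 -0.036 0.15 0 0 0; 100 -0.036 -0.036 0.15 0 0 0; 100 -0.036 -0.036 0.15 0 0 0"
}}

```text
time: 3.55
tool_pos: [0.4991, -0.1086, 0.2783]
tool_rot: [0.001, -0.0, 1.0, -0.0]
contact_force: [0.8, 0.5, 0.3]
gripper_width: 1.0
grasp_force: 0.0
```

Call:
{"name": "jog_arm", "arguments": {
  "motion": "100 0 -0.007 0.08 0 0 0; 100 0 -0.007 0.18 0 0 0; 100 0 -0.007 0.19 0 0 0; 100 0 -0.007 0.19 0 0 0; 0 0 -0.007 0.19 0 0 0"
}}

```text
time: 4.18
tool_pos: [0.5004, -0.1136, 0.1849]
tool_rot: [0.003, 0.001, 1.0, -0.001]
contact_force: [0.4, -0.3, -1.0]
gripper_width: 0.817
grasp_force: 0.0
```

Call:
{"name": "jog_arm", "arguments": {
  "motion": "0 0 0 0 0 0 0; 0 0 0 0 0 0 0; 0 0 0 0 0 0 0; 0 0 0 0 0 0 0; 0 0 0 0 0 0 0"
}}

```text
time: 4.8
tool_pos: [0.499, -0.1132, 0.1823]
tool_rot: [0.001, 0.001, 1.0, -0.0]
contact_force: [0.1, 0.7, 5.6]
gripper_width: 0.297
grasp_force: 59.0
```

Call:
{"name": "jog_arm", "arguments": {
  "motion": "0 0.012 0.042 0 0 0 0; 0 0.018 0.087 0 0 0 0; 0 0.015 0.132 0 0 0 0; 0 0.004 0.181 0 0 0 0; 0 -0.010 0.214 0 0 0 0"
}}

```text
time: 5.42
tool_pos: [0.5015, -0.0056, 0.1823]
tool_rot: [-0.003, 0.001, 1.0, -0.0]
contact_force: [-12.3, -1.7, 10.9]
gripper_width: 0.298
grasp_force: 59.7
```

Call:
{"name": "jog_arm", "arguments": {
  "motion": "0 0 0 0 0 0 0; 0 0 0 0 0 0 0; 0 0 0 0 0 0 0; 0 0 0 0 0 0 0; 0 0 0 0 0 0 0"
}}

```text
time: 6.05
tool_pos: [0.5017, -0.0054, 0.1822]
tool_rot: [-0.003, 0.0, 1.0, 0.001]
contact_force: [-11.8, 1.8, 12.4]
gripper_width: 0.3
grasp_force: 59.7
```

Call:
{"name": "jog_arm", "arguments": {
  "motion": "0 0.024 -0.051 0 0 0 0; 0 0.032 -0.109 0 0 0 0; 0 0.028 -0.163 0 0 0 0; 0 0.013 -0.215 0 0 0 0; 0 -0.012 -0.263 0 0 0 0"
}}

```text
time: 6.68
tool_pos: [0.5119, -0.137, 0.1823]
tool_rot: [0.004, 0.001, 1.0, 0.002]
contact_force: [11.6, 8.9, 2.1]
gripper_width: 0.301
grasp_force: 59.2
```

Run:
```python
from h import *
f,P,uv=cloud("scene")
s=state();print(s["time"],s["tool_pos"],s["contact_force"])
cv2.imwrite("pics/d.png",cv2.resize(f["color"][150:340,130:350,::-1],(694,600)))
```

```text
6.725 [ 0.51356271 -0.13899279  0.18231932] [7.81578974 4.22582313 2.12992305]
```

View pics/d.png

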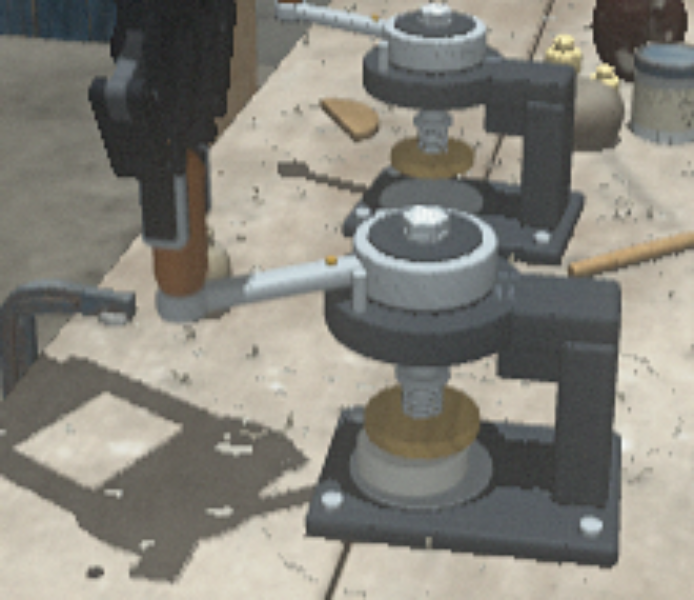

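The platen has come down a little: its top edge went from row 378 to 385 in the crop. The mould is in place and the grip is held. The forces fit a refined axis of (0.618,-0.062).

Call:
{"name": "jog_arm", "arguments": {
  "motion": "0 0.021 0.046 0 0 0 0; 0 0.039 0.102 0 0 0 0; 0 0.043 0.160 0 0 0 0; 0 0.035 0.218 0 0 0 0; 0 0.013 0.273 0 0 0 0"
}}

```text
time: 7.35
tool_pos: [0.5032, -0.0017, 0.1823]
tool_rot: [0.0, 0.001, 1.0, -0.002]
contact_force: [2.2, -8.3, 3.7]
gripper_width: 0.297
grasp_force: 60.3
```

Run:
```python
from h import *
f,P,uv=cloud("scene")
s=state();print(s["time"],s["tool_pos"],s["contact_force"])
cv2.imwrite("pics/e.png",cv2.resize(f["color"][150:340,130:350,::-1],(694,600)))
```

```text
7.4 [0.50468999 0.00086914 0.18227092] [-0.19281547 -1.96489485  6.42180409]
```

View pics/e.png

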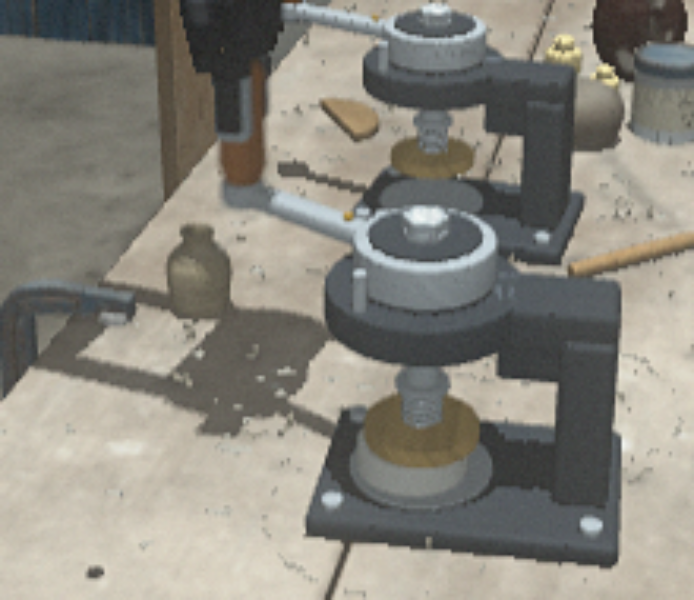

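The platen is lower again, with its top edge at row 391, and the collar above it sits lower too. It is close to the mould or just touching. I'll do another return and stroke.

Call:
{"name": "jog_arm", "arguments": {
  "motion": "0 0.022 -0.055 0 0 0 0; 0 0.030 -0.113 0 0 0 0; 0 0.026 -0.171 0 0 0 0; 0 0.008 -0.227 0 0 0 0; 0 -0.018 -0.272 0 0 0 0"
}}

```text
time: 8.02
tool_pos: [0.5128, -0.138, 0.1823]
tool_rot: [0.001, 0.001, 1.0, 0.0]
contact_force: [5.4, 5.5, 4.0]
gripper_width: 0.3
grasp_force: 60.3
```

Call:
{"name": "jog_arm", "arguments": {
  "motion": "0 0.026 0.045 0 0 0 0; 0 0.043 0.101 0 0 0 0; 0 0.048 0.159 0 0 0 0; 0 0.039 0.217 0 0 0 0; 0 0.018 0.272 0 0 0 0"
}}

```text
time: 8.65
tool_pos: [0.503, -0.002, 0.1823]
tool_rot: [0.0, 0.001, 1.0, -0.002]
contact_force: [2.3, -8.8, 4.2]
gripper_width: 0.3
grasp_force: 60.4
```

Run:
```python
from h import *
f,P,uv=cloud("scene")
s=state();print(s["time"],s["tool_pos"],s["contact_force"])
cv2.imwrite("pics/f.png",cv2.resize(f["color"][150:340,130:350,::-1],(694,600)))
a=[cv2.imread(f"pics/{n}.png")[340:520,320:520] for n in "bdef"]
cv2.imwrite("pics/g.png",cv2.resize(np.vstack([np.hstack(a[:2]),np.hstack(a[2:])]),(660,594)))
```

```text
8.7 [5.04500471e-01 4.68293102e-04 1.82301809e-01] [-0.64246749 -1.61281298  7.20296701]
```

View pics/g.png

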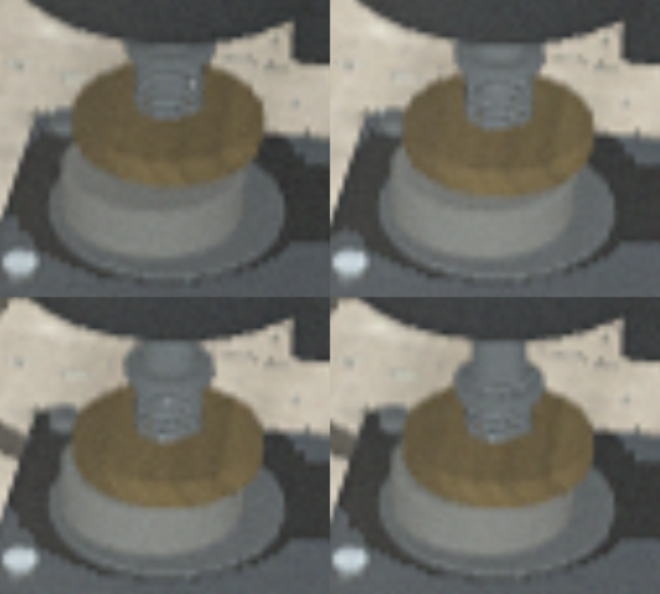

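The bottom edge of the platen is at the same height in the last two panels (row ~505), so it is seated. The collar has moved about 20 px further down the spring. The platen dropped about 9 mm to the mould out of about 17 mm of screw travel, so the squeeze is about 8 mm, in the middle of the range. Letting go.

Call:
{"name": "jog_arm", "arguments": {
  "motion": "100 0 0 0 0 0 0; 100 0 0 0 0 0 0; 100 0 0 0 0 0 0; 100 0 0 0 0 0 0; 100 0 0 0 0 0 0"
}}

```text
time: 9.32
tool_pos: [0.503, -0.0013, 0.1811]
tool_rot: [-0.0, 0.001, 1.0, 0.0]
contact_force: [-0.6, -0.9, -0.9]
gripper_width: 1.003
grasp_force: 0.0
```

Call:
{"name": "jog_arm", "arguments": {
  "motion": "100 0 0 -0.05 0 0 0; 100 0 0 -0.15 0 0 0; 100 0 0 -0.25 0 0 0; 100 0 0 -0.3 0 0 0; 100 0 0 -0.3 0 0 0"
}}

```text
time: 9.95
tool_pos: [0.5042, -0.0012, 0.3341]
tool_rot: [0.003, 0.001, 1.0, -0.0]
contact_force: [-0.3, 0.7, -1.0]
gripper_width: 0.999
grasp_force: 0.0
```

Run:
```python
from h import *
f,P,uv=cloud("scene")
s=state();print(s["time"],s["tool_pos"],s["contact_force"],s["gripper_width"])
cv2.imwrite("pics/h.png",cv2.resize(f["color"][150:340,130:350,::-1],(694,600)))
```

```text
10.0 [ 0.50333591 -0.00107796  0.33154908] [ 0.11299691 -0.13024304 -0.73976842] 1.0015100262600303
```

View pics/h.png

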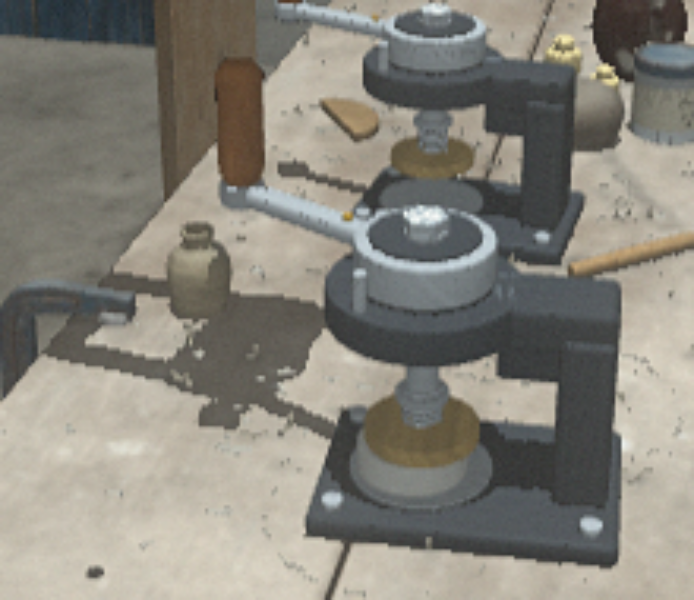

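The hand is clear of the grip. The platen rests on the mould at crop (420,440), and the spring is shortened but not solid.

```bash
python3 -c "from plant import *;print(job_done())"
```

```text
the job is handed in; nothing more can be done
None
```

I closed the loaded press in three strokes, let go and handed the job in at about 10 s; from the pictures its platen bears on the mould with the spring squeezed about 8 mm, and the empty press was not touched (the hand-in returned no verdict).

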